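# Load the press arm and put the bevelling drive in gear

### The arm

A 7-joint arm with a two-finger parallel gripper is mounted at the origin on the work surface. World frame = base frame: x ahead of the robot, y to its left, z up, the work surface at z = 0. Lengths are in m, angles in rad, forces in N, time in s.
With the tool pointing down it reaches from about 0.425 to 0.925 m from the base axis. Payload 6.8 kg.
Tool frame: the origin (TCP) lies at the very end of the fingers, on their centre line; the grasp point (between the pads) lies 19 mm behind it; z points along the fingers, y is the line along which they close (so a half turn about z gives the same grasp; the last joint's range is limited). The gripper opens to 85 mm and grips with 20 to 120 N. Pads are 22 mm wide; open, the fingers measure 114 mm over their backs; the gripper's body (76 mm by 85 mm) begins 54 mm behind the grasp point. The pads swing forward as they close: fully open they stand 13 mm farther back than shut.
Start: joints at [1.154, 0.477, 0.022, 1.555, -0.011, 1.109, -0.083], TCP at [0.205, -0.643, 0.231] pointing down, gripper open.
Joint ranges: [-2.96, 2.96], [-0.34, 2.1], [-1.41, 1.46], [0.24, 2.44], [-1.37, 4.51], [0.17, 1.92], [-2.96, 2.96]. Speed limits (rad/s): [2.39, 2.39, 3.14, 3.14, 3.14, 3.14, 3.14].

### API

Orientations are given as a unit quaternion [w, x, y, z].
In Python, from station import get_obs, read_camera, hand_in gives the robot as it stands.
- The arm moves only by the tool arm_command, never from a script. Its argument "commands" is one flat list of numbers, 7 for each row, row after row: the shift along the tool's x, y, z in m, then the turn, a rotation vector about the tool's x, y, z in degrees, then the opening, from 0 (shut) to 1 (fully open). In form: [tx, ty, tz, rx, ry, rz, fingers, tx, ty, tz, rx, ry, rz, fingers, ...]. A call has 1 to 8 rows; each row is the pose to reach, as a shift and turn from the pose commanded when the call began, along the tool's axes at that moment; what a row does not reach only later rows make up. A row lasts 1/10 s, in which the tool goes at most 50 mm and 8.59 degrees, less where a joint would pass 70% of its speed; a pose out of reach is approached as far as the arm can. A call with a gripper value outside its range is refused whole. The fingers move at their own pace and stop on an object; "force" is the grip in N (left out, the last holds). Time passes only in rows, so rows that repeat a pose let the fingers close. It gives the time, the measured TCP pose, the force, the opening and the grip force at its end, in the units of the state.
- get_obs(): the state, without advancing time (a new reading comes with each control period).
- read_camera(name): name is "scene" or "top" or "wrist"; returns a dict with "img" (384x512x3 uint8, red, green, blue), "camera_matrix" (3x3 intrinsics, pixels), "pose" (4x4, takes a point from camera to world coordinates). Camera axes: x right, y down, z forward; pixel columns grow to the right and rows downward; lengths in m; the calibration is good to about 2 mm. A picture is of the moment at which its call begins. There is no depth.
- hand_in(): hands the job in; it is judged then, once.
The state is a dict: "t": time; "q": joint angles; "joint_vel": joint speeds; "joint_torque": joint torques, N m; "eef_pos": TCP position; "tool_rot": TCP orientation; "contact_force": force on the tool from outside, world axes, zero at the start; "torque": the same for the moment, N m; "gripper_width": opening from 0.0 (shut) to 1.0 (fully open); "grasp_force": force on a finger pad.
Only numpy, scipy, OpenCV 4.12 (cv2) and the standard library are available. Lean on these libraries where they do the work, as an engineer would, in place of code of your own. Each camera call takes 0.05 s, during which the arm holds its last target. There are 200 camera calls.

### The job

Get the glass beveller ready for a run. First hang the brass weight by its flange in the fork of the blue spring-balanced press arm: the arm sinks under it, so follow it down and let go only once the arm carries the weight and has settled - it must not plunge or bounce. Then, feeling for its stops and never forcing it, push the black shift lever across its neutral slot to the side of the green dot, and then fully forward (away from the robot) into that gear; put it in no other gear, leave the weight hanging, and leave the tub, the jar and the glass cutter alone.

Things in the scene. Friction and masses are not known exactly. Their poses are not given: they have to be found in the camera images.
- gearbox: Blue gearbox, 200 x 180 x 125 mm high, fixed; origin at the centre of its underside, x forward (away from the robot), y left. The shift lever stands in the middle of its top, in a low black rubber boot 124 mm wide and 20 mm high, and pivots at the box's origin (table height).
- knob (a point): Middle of the lever's black grip, a round upright knob 26 mm in diameter and 64 mm long (170 to 234 mm along the lever from its pivot, red cap on top); this point is 205 mm from the pivot. Below it the bare stem is 10 mm thick. Moving it takes 2 to 3 N here; it stays where it is left. z of this frame points up along the lever.
- shift_cross (a joint): Sideways tilt of the lever about the gearbox's x axis, rad: 0 upright, positive to the left (+y of the box). Starts near 0. The hard sideways stops, to be felt, lie anywhere from 0.12 to 0.34 rad (25 to 68 mm at the knob) to either side.
- shift_fore (a joint): Fore-aft tilt of the lever, rad: 0 in neutral, positive forward (+x of the box); against the hard forward stop, in gear, 0.24 to 0.28 (about 52 mm at the knob).
- green_dot_c (a point): Green disc, 30 mm across, on the far part of the gearbox's top, left or right of the lever: marks the forward gear that is wanted. Point at the disc's centre, on the box top.
- white_dot_c (a point): White disc of the same size on the other side: marks the forward gear that is not wanted.
- weight_grip (a point): Middle of the red grip of the loose brass weight (0.4 to 0.6 kg) standing on the table: grip 24 mm in diameter, 34 mm high; this point is 104 mm above the weight's foot. Below: a steel flange 32 mm across, 6 mm thick (underside 24 mm below this point), a bare rod 10 mm thick and 45 mm long, a brass slug 50 mm across and 35 mm high.
- weight_flange (a point): Centre of the underside of the weight's flange, on its axis, 80 mm above the foot.
- fork (a point): Where the flange sits: between the fork's two prongs at the robot-side end of the press arm, on the level of their upper faces. x points along the arm away from the mouth: the rod enters along +x. Prongs 8 mm thick, 20 mm apart; lips 6 mm high stand 26 to 32 mm before this point (carry the flange over them); the mouth flares to 46 mm wide 48 mm before it. The gap ends 28 mm beyond it.
- press_arm (a joint): Tilt of the press arm, rad: 0 raised, level, at its upper stop, growing as the fork sinks; its hinge lies 272 mm beyond the fork point at the same height. A spring with some preload holds it up; under the weight the fork sinks 30 to 65 mm, by an amount that depends on the weight. Lightly damped: let go suddenly, it bounces.
- press: Grey stand of the press arm with a grinding wheel under it, fixed, 220 x 150 mm foot; origin on the table below the post side of the foot, x along the arm away from the fork.
- parts_tub: Clear plastic open tub, 110 x 140 x 50 mm, loose bystander; origin under its centre.
- oil_jar: Amber glass jar with a blue cap, 56 mm across, 85 mm high, loose bystander; origin under its centre.
- cutter: Black glass cutter with a brass nose lying on the table, 150 x 40 x 34 mm, loose bystander; origin under its middle.
- boot (a point): Centre of the boot, 125 mm above the table. Hidden below it the lever's stem runs in an H gate: a neutral slot along the box's y with, at each end, a lane forward and one back. The slot's end wall is also the lane's outer wall: a lever pushed sideways till it stops is in line with the lane. The gate sits up to 11 mm left or right of the box's middle, differently each time and unseen.
Mind the look-alikes: they are no part of the job. Of the things that look like the part that bears weight_grip, take the one that is farthest from the robot's base at the start.

How it is judged:
By the outcome, as a careful person would: the job done as asked, in the order asked, and still so for the second after the job is handed in, with the robot touching nothing.
It also fails if it takes over 72 s, if anything falls off the work surface, if the arm or the gripper's body presses on something with over 40 N, if the wrist force passes 120 N, or if a joint passes its speed limit or range.

## Working session

There is one attempt and no reset: what is moved stays moved. The work goes in short steps, Python scripts to look and compute and a tool call to move; the robot and the scene stay as the last step left them, time stands still between calls to the robot, and variables do not carry over. Pictures are saved under pics/ and viewed, at most 12 in all, crops included, and the job is handed in when it is done.

Besides the shell and the picture viewer there is one more tool, called after ">>>" as name(argument=value, ...) on one line, values as JSON. arm_command: Moves the arm, as the interface text tells. Its arguments: {"type":"object","properties":{"commands":{"type":"array","items":{"type":"number"}},"force":{"type":"number"}},"required":["commands"]}

```bash
mkdir -p pics; ls; python3 - <<'E'
from station import *
import cv2,pickle,numpy as np
np.set_printoptions(precision=4,suppress=True)
D={}
for n in ["scene","top"]:
    c=read_camera(n);D[n]=c
    cv2.imwrite(f"pics/{n}0.png",cv2.resize(c["img"][:,:,::-1],None,fx=1.5,fy=1.5,interpolation=cv2.INTER_CUBIC))
    print(n,c["camera_matrix"],c["pose"])
pickle.dump(D,open("cams0.pkl","wb"))
o=get_obs();print(o)
E
```

```text
pics
scene [[360.1099   0.     253.2338]
 [  0.     360.1099 189.8201]
 [  0.       0.       1.    ]] [[-0.1277  0.872  -0.4726  1.0293]
 [ 0.9918  0.1158 -0.0544  0.0244]
 [ 0.0073 -0.4756 -0.8796  1.0384]
 [ 0.      0.      0.      1.    ]]
top [[491.8213   0.     258.9907]
 [  0.     491.8213 195.1217]
 [  0.       0.       1.    ]] [[ 0.0056 -0.9968  0.08    0.4189]
 [-1.     -0.0058 -0.0033 -0.0371]
 [ 0.0037 -0.08   -0.9968  1.7779]
 [ 0.      0.      0.      1.    ]]
{'t': 0.1, 'q': array([ 1.1539,  0.4777,  0.0223,  1.5563, -0.0115,  1.1093, -0.0831]), 'joint_vel': array([ 0.0001, -0.0013,  0.0019, -0.0016, -0.0005, -0.0013, -0.0018]), 'joint_torque': array([  0.0032, -59.7759,   1.6132, -28.1955,   0.0128,   0.005 ,
         0.0001]), 'eef_pos': array([ 0.205 , -0.6426,  0.2304]), 'tool_rot': array([-0.0008,  0.9881,  0.1538, -0.0002]), 'contact_force': array([-0.502 ,  0.6351, -0.079 ]), 'torque': array([ 0.0258, -0.0002, -0.0263]), 'grasp_force': 0.0, 'gripper_width': 0.9950191215001477}
```

View pics/scene0.png

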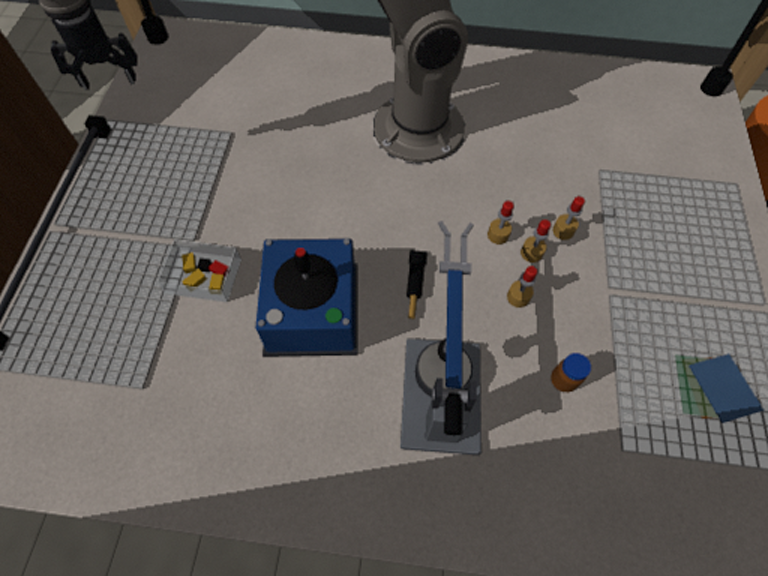

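View pics/top0.png

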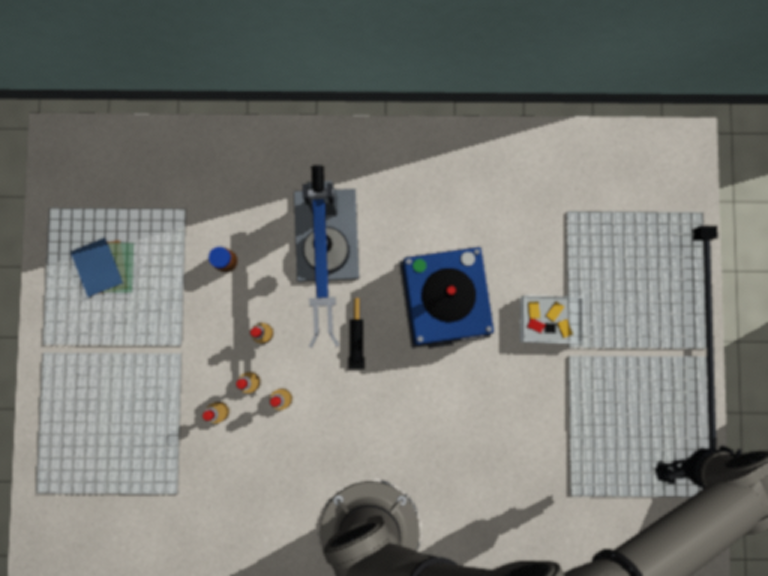

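Both views show four red-gripped weights. In the 1.5x top picture they are at (262,333), (246,383), (214,413) and (280,400). The one at (262,333), which is (525,287) in the scene view, looks farthest from the base. The fork mouth is at top (323,340) and scene (457,230). The gearbox's green dot is at top (420,265), on the robot's left; the jar is at (222,259), the cutter at (357,335) and the tub at (550,320).

```bash
cat > h.py <<'E'
import numpy as np,cv2
np.set_printoptions(precision=4,suppress=True)
def ray(c,u,v):
    d=np.linalg.inv(c["camera_matrix"])@[u,v,1.]; P=c["pose"]; d=P[:3,:3]@d
    return P[:3,3],d/np.linalg.norm(d)
def plane(c,u,v,z):
    o,d=ray(c,u,v); return o+d*(z-o[2])/d[2]
def tri(c1,p1,c2,p2):
    o1,d1=ray(c1,*p1);o2,d2=ray(c2,*p2)
    A=np.stack([d1,-d2],1); s=np.linalg.lstsq(A,o2-o1,rcond=None)[0]
    a=o1+s[0]*d1;b=o2+s[1]*d2
    return (a+b)/2,np.linalg.norm(a-b)
def proj(c,X):
    P=np.linalg.inv(c["pose"]); x=c["camera_matrix"]@(P[:3,:3]@X+P[:3,3]); return x[:2]/x[2]
def blobs(img,lo,hi,amin=8):
    h=cv2.cvtColor(img,cv2.COLOR_RGB2HSV); m=cv2.inRange(h,np.array(lo),np.array(hi))
    if lo[0]==0: m|=cv2.inRange(h,np.array([170,lo[1],lo[2]]),np.array([180,255,255]))
    n,l,s,ce=cv2.connectedComponentsWithStats(m)
    return [(np.round(ce[i],1),s[i].tolist()) for i in range(1,n) if s[i][4]>=amin]
E
python3 - <<'E'
from h import *;import pickle
D=pickle.load(open("cams0.pkl","rb"))
for n in D:
    im=D[n]["img"]
    print(n,"red");[print(*b) for b in blobs(im,(0,150,80),(8,255,255))]
    print("green");[print(*b) for b in blobs(im,(50,120,60),(80,255,255))]
    print("white/blue");[print(*b) for b in blobs(im,(105,150,50),(125,255,255),60)]
c=D["top"]["img"][185:260,140:265];a=cv2.resize(c,None,fx=5,fy=5,interpolation=cv2.INTER_CUBIC)
d=D["scene"]["img"][130:215,270:400];b=cv2.resize(d,(780,510),interpolation=cv2.INTER_CUBIC)
cv2.imwrite("pics/cropt.png",a[:,:,::-1]);cv2.imwrite("pics/crops.png",b[:,:,::-1])
E
```

```text
scene red
[384.4 135.5] [381, 131, 9, 10, 56]
[337.4 138.4] [334, 134, 8, 10, 54]
[361.8 150.9] [358, 146, 9, 11, 61]
[199.7 167.6] [197, 165, 7, 6, 31]
[144.9 178.2] [139, 174, 13, 9, 71]
[352.9 181.9] [349, 177, 9, 11, 65]
green
[222.  209.9] [217, 205, 11, 10, 83]
white/blue
[203.4 200.4] [171, 160, 64, 75, 2871]
[302.4 219.2] [297, 180, 11, 78, 718]
[384.  244.1] [375, 236, 19, 17, 249]
top red
[300.5 193. ] [298, 191, 6, 5, 26]
[357.1 216.5] [352, 213, 12, 8, 57]
[170.  221.2] [167, 218, 7, 7, 35]
[160.6 255.5] [158, 253, 7, 6, 33]
[183.1 267.3] [180, 265, 7, 6, 33]
[138.3 276.6] [135, 274, 8, 6, 36]
green
[279.4 176.7] [276, 173, 8, 8, 53]
white/blue
[213.2 163.8] [208, 133, 11, 65, 452]
[146.  171.4] [140, 165, 13, 14, 138]
[298.  200.1] [269, 167, 58, 62, 1672]
```

View pics/crops.png

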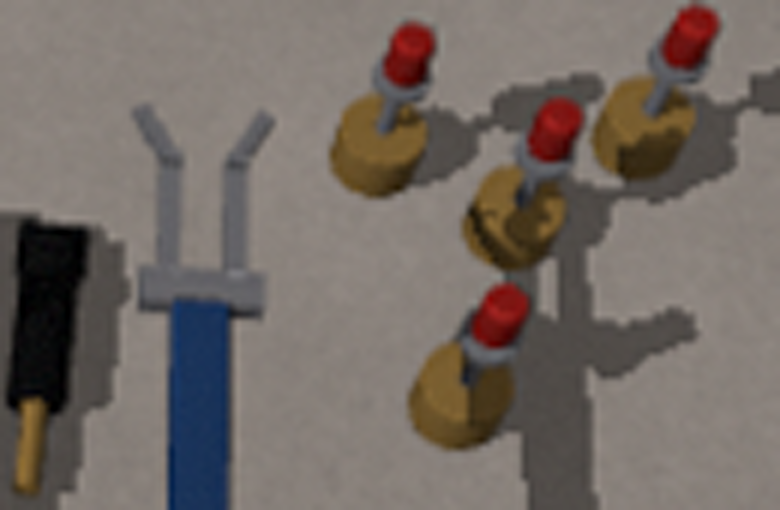

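View pics/cropt.png

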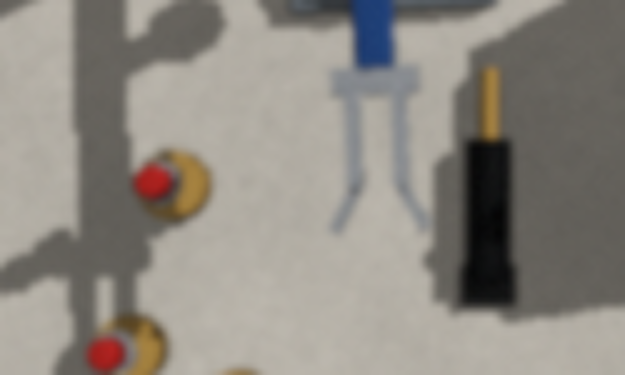

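The candidates in scene pixels are (337,138), (384,135), (362,151) and (353,182). The crop confirms the last one, crop (500,315), stands farthest from the base; distances follow. The prong kinks are at scene crop (170,163) and (238,163), top crop (357,188) and (403,188). The crossbar front is at (202,268) and (376,96).

```bash
python3 - <<'E'
from h import *;import pickle
D=pickle.load(open("cams0.pkl","rb"));S,T=D["scene"],D["top"]
for s,t in [((352.9,181.9),(170,221.2)),((361.8,150.9),(160.6,255.5)),((384.4,135.5),(138.3,276.6)),((337.4,138.4),(183.1,267.3)),((199.7,167.6),(300.5,193)),((222,209.9),(279.4,176.7))]:
    p,e=tri(S,s,T,t);print(p,"gap",e,"r",np.hypot(*p[:2]))
f=lambda x,y:(270+(x+.5)/6-.5,130+(y+.5)/6-.5)
g=lambda x,y:(140+(x+.5)/5-.5,185+(y+.5)/5-.5)
for a,b in [((170,163),(357,188)),((238,163),(403,188)),((140,108),(335,232)),((270,118),(426,228)),((202,268),(376,96)),((202,303),(374,69))]:
    print(tri(S,f(*a),T,g(*b)))
# weight flange/foot: slug centre top view plane 0.035
print("slug",plane(T,*g(180,186),.02))
print("green on top",plane(T,279.4,176.7,.125),plane(S,222,209.9,.125))
# blue arm axis in top
h=cv2.cvtColor(T["img"],cv2.COLOR_RGB2HSV);m=cv2.inRange(h,(105,150,50),(125,255,255))
for r in range(140,198,8):
    x=np.where(m[r,205:222])[0]+205;print(r,x.min(),x.max(),end="; ")
E
```

```text
[0.4625 0.2586 0.1059] gap 0.0005551254142270015 r 0.5298846019109416
[0.3466 0.2872 0.1069] gap 0.0019282124571175494 r 0.4501252762299173
[0.2757 0.3607 0.1057] gap 0.002097530433329426 r 0.4539785222044239
[0.3076 0.2107 0.106 ] gap 0.0020772273147483555 r 0.37279734460941966
[ 0.5502 -0.1729  0.2346] gap 2.066586693720052e-05 r 0.5767300595872267
[ 0.6142 -0.1107  0.1266] gap 0.0008502883111812637 r 0.6240692704244771
(array([0.458 , 0.0967, 0.2013]), np.float64(0.02817533816163959))
(array([0.4584, 0.0972, 0.2058]), np.float64(0.03226142600861447))
(array([0.4314, 0.0948, 0.2087]), np.float64(0.05770291228139876))
(array([0.4346, 0.0959, 0.2119]), np.float64(0.06038287570793257))
(array([0.5164, 0.0998, 0.2049]), np.float64(0.0013923487807510238))
(array([0.5338, 0.1013, 0.2037]), np.float64(0.0010255789294951714))
slug [0.4627 0.2541 0.02  ]
green on top [ 0.6144 -0.1112  0.125 ] [ 0.6134 -0.1105  0.125 ]
140 209 216; 148 209 215; 156 210 216; 164 210 217; 172 211 216; 180 210 217; 188 211 217; 196 212 217;
```

```bash
cat >> h.py <<'E'
from scipy.spatial.transform import Rotation as R
from station import get_obs
def toolR(yaw,tilt=0):
    # tool down, tool x at world yaw; tilt (rad): up-axis leans toward -x(arm) i.e. fork sunk
    return R.from_euler('z',yaw)*R.from_euler('y',-tilt)*R.from_rotvec([np.pi,0,0])
def go(pts,o=None):
    o=o or get_obs(); q=o["tool_rot"]; r=R.from_quat([q[1],q[2],q[3],q[0]])
    print("t",round(o["t"],2),"pos",o["eef_pos"],"F",o["contact_force"],"w",round(o["gripper_width"],3))
    for p,yaw,tilt in pts:
        print("  ",r.inv().apply(np.array(p)-o["eef_pos"]).round(4),(r.inv()*toolR(yaw,tilt)).as_rotvec(degrees=True).round(2))
E
python3 - <<'E'
from h import *;import pickle
D=pickle.load(open("cams0.pkl","rb"));S,T=D["scene"],D["top"]
f=lambda x,y:(270+(x+.5)/6-.5,130+(y+.5)/6-.5)
g=lambda x,y:(140+(x+.5)/5-.5,185+(y+.5)/5-.5)
for a,b in [((170,163),(403,188)),((238,163),(357,188)),((140,108),(426,230)),((270,118),(335,230))]:
    print(tri(S,f(*a),T,g(*b)))
print("arm far", plane(T,212.5,140,.21), plane(T,214.5,194,.21))
go([((.42,-.45,.33),.05,0),((.5,0,.34),.05,0),((.46,.257,.25),.05,0)])
E
```

```text
(array([0.4578, 0.0822, 0.1989]), np.float64(0.0011689540788145274))
(array([0.4575, 0.112 , 0.2046]), np.float64(0.003006846470986134))
(array([0.431 , 0.0664, 0.2023]), np.float64(6.292090662011561e-05))
(array([0.4307, 0.1256, 0.2051]), np.float64(0.002816773910188688))
arm far [0.7222 0.1087 0.21  ] [0.5475 0.1    0.21  ]
t 0.1 pos [ 0.205  -0.6426  0.2304] F [-0.502   0.6351 -0.079 ] w 0.995
   [ 0.2634 -0.1183 -0.0994] [-0.09  0.02 14.83]
   [ 0.4764 -0.5227 -0.1088] [-0.09  0.02 14.83]
   [ 0.5164 -0.7796 -0.0183] [-0.09  0.02 14.83]
```

>>> arm_command(commands=[0.04, -0.02, -0.02, 0, 0, 5, 1, 0.08, -0.04, -0.04, 0, 0, 10, 1, 0.13, -0.06, -0.06, 0, 0, 14.8, 1, 0.17, -0.08, -0.08, 0, 0, 14.8, 1, 0.22, -0.1, -0.1, 0, 0, 14.8, 1, 0.26, -0.13, -0.1, 0, 0, 14.8, 1, 0.28, -0.17, -0.1, 0, 0, 14.8, 1, 0.3, -0.2, -0.1, 0, 0, 14.8, 1])

```text
t: 0.9
eef_pos: [0.4314, -0.3584, 0.3311]
tool_rot: [-0.0, 1.0, 0.026, 0.0]
contact_force: [0.3, 0.1, 0.3]
gripper_width: 1.001
grasp_force: 0.0
```

```bash
python3 -c "
from h import *
go([((.5,0,.34),.05,0),((.46,.257,.25),.05,0)])"
```

```text
t 0.9 pos [ 0.4314 -0.3584  0.3311] F [0.2988 0.1112 0.3004] w 1.001
   [ 0.0874 -0.3542 -0.0086] [-0.04 -0.    0.16]
   [ 0.061  -0.6129  0.0815] [-0.04 -0.    0.16]
```

>>> arm_command(commands=[0.02, -0.045, 0, 0, 0, 0, 1, 0.04, -0.09, 0, 0, 0, 0, 1, 0.05, -0.14, 0, 0, 0, 0, 1, 0.06, -0.19, 0, 0, 0, 0, 1, 0.07, -0.235, 0, 0, 0, 0, 1, 0.08, -0.28, 0, 0, 0, 0, 1, 0.08, -0.33, 0, 0, 0, 0, 1, 0.08, -0.375, 0, 0, 0, 0, 1])

```text
t: 1.7
eef_pos: [0.4906, 0.0196, 0.3311]
tool_rot: [-0.0, 1.0, 0.026, -0.0]
contact_force: [0.3, 0.1, -0.1]
gripper_width: 1.001
grasp_force: 0.0
```

>>> arm_command(commands=[0, -0.045, 0, 0, 0, 0, 1, 0, -0.09, 0, 0, 0, 0, 1, 0, -0.135, 0.0, 0, 0, 0, 1, -0.01, -0.18, 0.02, 0, 0, 0, 1, -0.02, -0.22, 0.05, 0, 0, 0, 1, -0.02, -0.238, 0.09, 0, 0, 0, 1, -0.02, -0.238, 0.09, 0, 0, 0, 1])

```text
t: 2.4
eef_pos: [0.4551, 0.2552, 0.2364]
tool_rot: [0.001, 1.0, 0.028, -0.004]
contact_force: [-0.4, -0.5, -0.3]
gripper_width: 1.001
grasp_force: 0.0
```

```bash
python3 - <<'E'
from h import *;from station import read_camera
c=read_camera("wrist");o=get_obs()
import pickle;pickle.dump((c,o),open("w1.pkl","wb"))
cv2.imwrite("pics/w1.png",cv2.resize(c["img"],None,fx=1.5,fy=1.5)[:,:,::-1])
print(c["pose"],c["camera_matrix"][0,0])
for b in blobs(c["img"],(0,150,60),(8,255,255),20): print(*b, plane(c,*b[0],.104))
go([((.4625,.257,.09),.05,0)])
E
```

```text
[[ 0.056  -0.9416 -0.332   0.5391]
 [-0.9984 -0.0522 -0.0206  0.2594]
 [ 0.0021  0.3327 -0.943   0.3777]
 [ 0.      0.      0.      1.    ]] 292.0395982070361
[252.7 170.6] [241, 155, 23, 29, 443] [0.462  0.2569 0.104 ]
[220.7 272.4] [209, 254, 22, 32, 411] [0.3437 0.286  0.104 ]
[288.3 307.4] [278, 286, 19, 32, 267] [0.3001 0.207  0.104 ]
[162.4 317.3] [156, 303, 13, 29, 183] [0.2778 0.3533 0.104 ]
t 2.45 pos [0.4571 0.2539 0.2389] F [-0.2185 -0.8963  0.5942] w 0.995
   [ 0.0063 -0.0031  0.1489] [0.12 0.31 0.21]
```

View pics/w1.png

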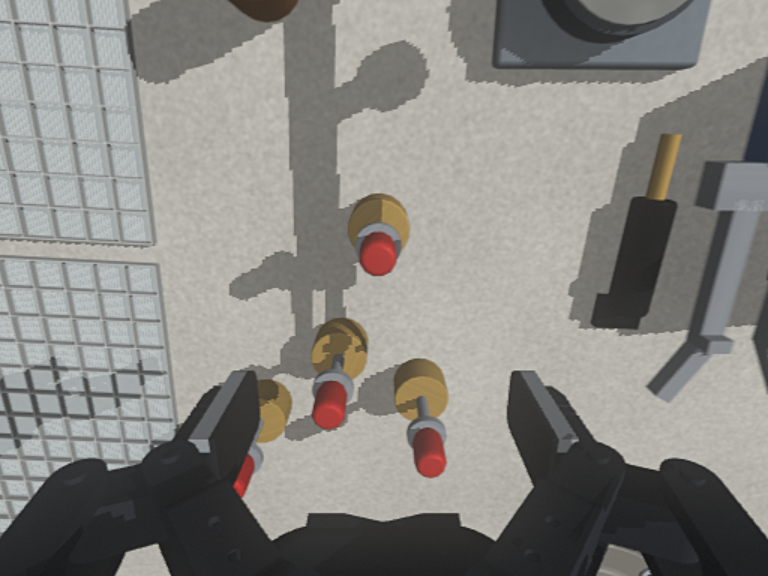

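The wrist picture shows the target weight alone at (378,250) in the 1.5x image. The other three sit lower, near the fingers, and the fork is at right (715,290). The wrist fix (0.462, 0.257) agrees with triangulation.

>>> arm_command(commands=[0.0055, -0.003, 0.03, 0, 0, 0, 1, 0.0055, -0.003, 0.07, 0, 0, 0, 1, 0.0055, -0.003, 0.11, 0, 0, 0, 1, 0.0055, -0.003, 0.14, 0, 0, 0, 1, 0.0055, -0.003, 0.15, 0, 0, 0, 0.6, 0.0055, -0.003, 0.15, 0, 0, 0, 0.4, 0.0055, -0.003, 0.15, 0, 0, 0, 0.2, 0.0055, -0.003, 0.15, 0, 0, 0, 0], force=60)

```text
t: 3.25
eef_pos: [0.466, 0.2577, 0.0933]
tool_rot: [-0.001, 1.0, 0.025, 0.002]
contact_force: [0.8, 0.1, 0.0]
gripper_width: 0.329
grasp_force: 0.0
```

>>> arm_command(commands=[0, 0, 0, 0, 0, 0, 0, 0, 0, 0, 0, 0, 0, 0, 0, 0, 0, 0, 0, 0, 0])

```text
t: 3.55
eef_pos: [0.4659, 0.2585, 0.0934]
tool_rot: [-0.001, 1.0, 0.025, 0.002]
contact_force: [0.5, 0.5, 7.2]
gripper_width: 0.258
grasp_force: 59.0
```

```bash
python3 -c "
from h import *
go([((.462,.257,.25),.05,0)]);print(get_obs()['grasp_force'])"
```

```text
t 3.55 pos [0.4659 0.2585 0.0934] F [0.4834 0.5059 7.2137] w 0.258
   [-0.0034  0.001  -0.1566] [-0.12 -0.21  0.04]
58.9663616521284
```

>>> arm_command(commands=[0, 0, -0.01, 0, 0, 0, 0, 0, 0, -0.04, 0, 0, 0, 0, 0, 0, -0.08, 0, 0, 0, 0, 0, 0, -0.12, 0, 0, 0, 0, 0, 0, -0.139, 0, 0, 0, 0, 0, 0, -0.139, 0, 0, 0, 0, 0, 0, -0.139, 0, 0, 0, 0])

```text
t: 4.25
eef_pos: [0.4638, 0.2563, 0.2296]
tool_rot: [0.001, 1.0, 0.025, -0.0]
contact_force: [0.1, 0.2, -6.9]
gripper_width: 0.256
grasp_force: 59.7
```

```bash
python3 -c "
from h import *
from station import read_camera
go([((.419,.14,.232),.05,0),((.424,.0975,.232),.05,0),((.435,.098,.232),.05,0),((.491,.0985,.232),.05,0)])
c=read_camera('wrist');cv2.imwrite('pics/w2.png',cv2.resize(c['img'],None,fx=1.5,fy=1.5)[:,:,::-1])
for b in blobs(c['img'],(0,150,60),(8,255,255),20): print(*b)
"
```

```text
t 4.25 pos [0.4638 0.2563 0.2296] F [ 0.0767  0.2114 -6.879 ] w 0.256
   [-0.0506  0.1139 -0.0022] [0.07 0.05 0.02]
   [-0.0478  0.1566 -0.0022] [0.07 0.05 0.02]
   [-0.0368  0.1567 -0.0022] [0.07 0.05 0.02]
   [ 0.0192  0.159  -0.0022] [0.07 0.05 0.02]
[255.4 268.2] [234, 231, 44, 66, 1897]
[282.8 322.2] [279, 315, 7, 15, 69]
```

>>> arm_command(commands=[-0.02, 0.02, -0.002, 0, 0, 0, 0, -0.05, 0.05, -0.002, 0, 0, 0, 0, -0.052, 0.085, -0.002, 0, 0, 0, 0, -0.052, 0.12, -0.002, 0, 0, 0, 0, -0.05, 0.15, -0.002, 0, 0, 0, 0, -0.048, 0.157, -0.002, 0, 0, 0, 0, -0.048, 0.157, -0.002, 0, 0, 0, 0, -0.048, 0.157, -0.002, 0, 0, 0, 0])

```text
t: 5.1
eef_pos: [0.4239, 0.0988, 0.2314]
tool_rot: [-0.0, 1.0, 0.026, -0.001]
contact_force: [1.0, 0.0, -4.3]
gripper_width: 0.253
grasp_force: 59.9
```

```bash
python3 - <<'E'
from h import *
from station import read_camera
go([((.491,.0985,.232),.05,0)])
c=read_camera('wrist');w=c['img'][0:330,90:420];s=read_camera('scene');t=read_camera('top')
a=cv2.resize(w,(500,500));b=cv2.resize(s['img'][130:190,275:335],(300,300),interpolation=3);d=cv2.resize(t['img'][190:240,195:245],(300,200) if 0 else (200,200),interpolation=3)
can=np.zeros((500,800,3),np.uint8);can[:,:500]=a;can[:300,500:]=b;can[300:,500:700]=d
cv2.imwrite('pics/w3.png',can[:,:,::-1])
import pickle;pickle.dump((c,s,t),open('w3.pkl','wb'))
print(c['pose'])
E
```

```text
t 5.1 pos [0.4239 0.0988 0.2314] F [ 0.9636  0.0119 -4.3316] w 0.253
   [ 0.067   0.0037 -0.0007] [-0.03  0.1   0.08]
[[ 0.051  -0.944  -0.3259  0.507 ]
 [-0.9987 -0.0485 -0.0158  0.1021]
 [-0.0009  0.3263 -0.9453  0.3733]
 [ 0.      0.      0.      1.    ]]
```

View pics/w3.png

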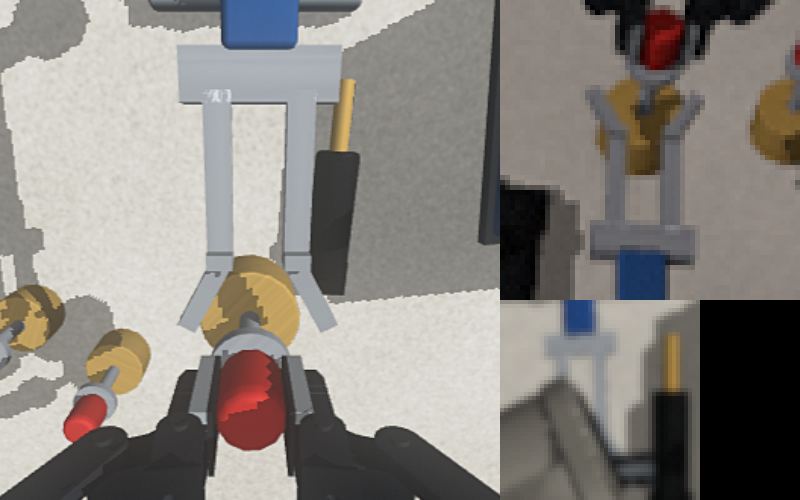

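The wrist view shows the weight just outside the mouth. The prongs span canvas x 233 to 287, with the gap centre near x 260, the lips at y≈262 and the gap end at y≈103. The rod is at (252,320).

```bash
python3 - <<'E'
from h import *;import pickle
c,s,t=pickle.load(open('w3.pkl','rb'))
f=lambda x,y:(90+x*.66,y*.66)
for n,p,z in [("gapend",(259,103),.203),("lipR",(285,262),.205),("lipL",(234,262),.205),("tipL",(190,328),.203),("tipR",(326,328),.203),("rod",(252,325),.205),("redtop",(251,428),.2284+.001),("flange",(250,352),.218+.003)]:
    print(n,plane(c,*f(*p),z))
E
```

```text
gapend [0.5177 0.0997 0.203 ]
lipR [0.4601 0.0861 0.205 ]
lipL [0.4591 0.1062 0.205 ]
tipL [0.4288 0.1236 0.203 ]
tipR [0.4317 0.0665 0.203 ]
rod [0.4324 0.0977 0.205 ]
redtop [0.3998 0.0965 0.2294]
flange [0.4281 0.0983 0.221 ]
```

>>> arm_command(commands=[0.01, 0.002, 0, 0, 0, 0, 0, 0.02, 0.0025, 0, 0, 0, 0, 0, 0.03, 0.0025, 0, 0, 0, 0, 0, 0.04, 0.0025, 0, 0, 0, 0, 0, 0.05, 0.0025, 0, 0, 0, 0, 0, 0.06, 0.0025, 0, 0, 0, 0, 0, 0.066, 0.0025, 0, 0, 0, 0, 0, 0.066, 0.0025, 0, 0, 0, 0, 0])

```text
t: 6.05
eef_pos: [0.4914, 0.0988, 0.2322]
tool_rot: [-0.0, 1.0, 0.025, 0.0]
contact_force: [-0.7, -0.0, -4.9]
gripper_width: 0.255
grasp_force: 59.9
```

```bash
python3 - <<'E'
from h import *
from station import read_camera
go([((.491,.0985,.222),.05,0)])
c=read_camera('wrist');w=c['img'][0:330,90:420];s=read_camera('scene')
can=np.zeros((500,800,3),np.uint8);can[:,:500]=cv2.resize(w,(500,500));can[:300,500:]=cv2.resize(s['img'][130:190,275:335],(300,300),interpolation=3)
cv2.imwrite('pics/w4.png',can[:,:,::-1])
print(c['pose'])
E
```

```text
t 6.05 pos [0.4914 0.0988 0.2322] F [-0.7246 -0.0392 -4.8614] w 0.255
   [-0.0005  0.0003  0.0102] [-0.02 -0.01  0.01]
[[ 0.0498 -0.9447 -0.324   0.5743]
 [-0.9988 -0.0474 -0.0154  0.102 ]
 [-0.0008  0.3244 -0.9459  0.3743]
 [ 0.      0.      0.      1.    ]]
```

View pics/w4.png

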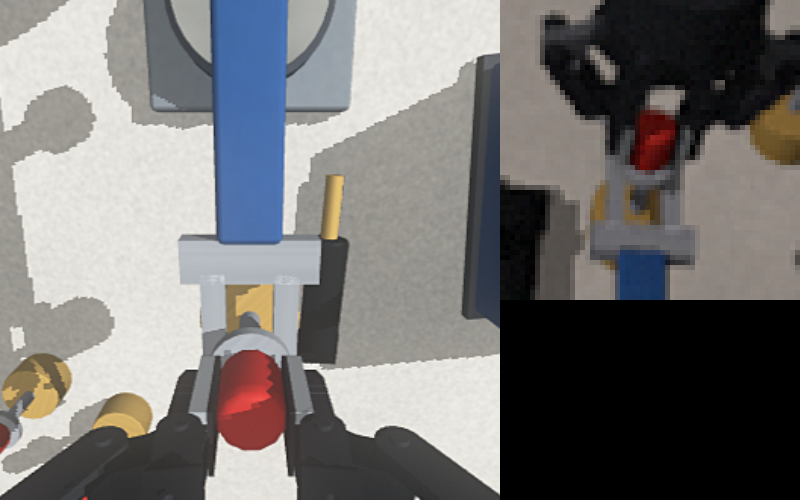

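The rod is inside the gap, at canvas (251,320) between prong inner edges 226 and 274. The flange front edge is at y≈331 and the gap end at y≈285.

```bash
python3 - <<'E'
from h import *;import pickle
c=pickle.load(open('w3.pkl','rb'))[0]
c['pose']=np.array([[ 0.0498,-0.9447,-0.324,0.5743],[-0.9988,-0.0474,-0.0154,0.102],[-0.0008,0.3244,-0.9459,0.3743],[0,0,0,1]])
f=lambda x,y:(90+x*.66,y*.66)
for p,z in [((250,331),.2248),((250,285),.203),((251,318),.2),((252,235),.21)]: print(plane(c,*f(*p),z))
E
```

```text
[0.5059 0.0988 0.2248]
[0.5165 0.0994 0.203 ]
[0.5007 0.0982 0.2   ]
[0.5388 0.0997 0.21  ]
```

>>> arm_command(commands=[-0.001, 0, 0.003, 0, 0, 0, 0, -0.001, 0, 0.006, 0, 0, 0, 0, -0.001, 0, 0.009, 0, 0, 0, 0, -0.001, 0, 0.012, 0, 0, 0, 0, -0.001, 0, 0.012, 0, 0, 0, 0])

```text
t: 6.65
eef_pos: [0.4893, 0.0986, 0.2198]
tool_rot: [0.0, 1.0, 0.025, -0.0]
contact_force: [-1.0, -0.5, -5.2]
gripper_width: 0.252
grasp_force: 59.9
```

```bash
cat >> h.py <<'E'
def follow(z0,zs):
    # z0: TCP z at contact (flat), zs: sinks
    L=.272;pts=[]
    for s in zs:
        th=np.arcsin(s/L); x=.4905+L*(1-np.cos(th))-.0134*np.sin(th)
        pts.append(((x,.0986,z0-s-.0134*(1-np.cos(th))),.05,th))
    go(pts)
E
python3 -c "
from h import *
follow(.217,[.005,.01,.015,.02,.025,.03])"
```

```text
t 6.65 pos [0.4893 0.0986 0.2198] F [-0.9794 -0.4575 -5.1596] w 0.252
   [0.001  0.0001 0.0078] [0.01 1.09 0.03]
   [0.0009 0.     0.0128] [0.01 2.15 0.03]
   [0.0009 0.     0.0179] [0.01 3.2  0.03]
   [0.001  0.     0.0229] [0.01 4.26 0.03]
   [0.0012 0.0001 0.0279] [0.01 5.31 0.03]
   [0.0014 0.0001 0.0329] [0.01 6.37 0.03]
```

>>> arm_command(commands=[0, 0, 0.001, 0, 0, 0, 0, 0, 0, 0.002, 0, 0, 0, 0, 0, 0, 0.003, 0, 0, 0, 0, 0, 0, 0.004, 0, 0, 0, 0, 0, 0, 0.004, 0, 0, 0, 0])

```text
t: 7.15
eef_pos: [0.4896, 0.0987, 0.2163]
tool_rot: [-0.0, 1.0, 0.025, 0.0]
contact_force: [-1.1, -0.2, -4.1]
gripper_width: 0.257
grasp_force: 60.0
```

>>> arm_command(commands=[0, 0, 0.001, 0, 0, 0, 0, 0, 0, 0.002, 0, 0, 0, 0, 0, 0, 0.003, 0, 0, 0, 0, 0, 0, 0.004, 0, 0, 0, 0, 0, 0, 0.004, 0, 0, 0, 0])

```text
t: 7.65
eef_pos: [0.4896, 0.0987, 0.2122]
tool_rot: [-0.0, 1.0, 0.025, 0.0]
contact_force: [1.2, 0.4, -3.0]
gripper_width: 0.256
grasp_force: 60.0
```

```bash
python3 -c "
from h import *
follow(.216,[.01,.015,.02,.025,.03])"
```

```text
t 7.65 pos [0.4896 0.0987 0.2122] F [ 1.1641  0.3572 -3.0109] w 0.256
   [0.0006 0.0002 0.0062] [-0.    2.1   0.03]
   [0.0006 0.0002 0.0112] [-0.    3.16  0.03]
   [0.0006 0.0002 0.0163] [-0.    4.21  0.03]
   [0.0008 0.0002 0.0213] [-0.    5.27  0.03]
   [0.0011 0.0002 0.0263] [-0.    6.33  0.03]
```

>>> arm_command(commands=[0, 0, 0.003, 0, 1.1, 0, 0, 0.0005, 0, 0.006, 0, 2, 0, 0, 0.0005, 0, 0.009, 0, 2.7, 0, 0, 0.0005, 0, 0.012, 0, 3.3, 0, 0, 0.0005, 0, 0.015, 0, 3.9, 0, 0, 0.0007, 0, 0.018, 0, 4.6, 0, 0, 0.0008, 0, 0.021, 0, 5.2, 0, 0, 0.0008, 0, 0.021, 0, 5.2, 0, 0])

```text
t: 8.45
eef_pos: [0.4902, 0.0988, 0.191]
tool_rot: [-0.001, 0.999, 0.025, 0.046]
contact_force: [-0.4, 0.3, -1.5]
gripper_width: 0.254
grasp_force: 60.2
```

```bash
python3 -c "
from h import *
follow(.216,[.028,.031,.034,.04,.046,.052])"
```

```text
t 8.45 pos [0.4902 0.0988 0.191 ] F [-0.4191  0.2581 -1.4897] w 0.254
   [0.0001 0.0002 0.0031] [0.   0.68 0.05]
   [-0.      0.0002  0.0061] [0.   1.32 0.05]
   [-0.0001  0.0002  0.0092] [0.   1.96 0.05]
   [-0.0001  0.0002  0.0152] [0.   3.23 0.05]
   [0.     0.0003 0.0213] [-0.    4.51  0.05]
   [0.0003 0.0003 0.0274] [-0.    5.8   0.05]
```

>>> arm_command(commands=[0, 0, 0.003, 0, 0.7, 0, 0, 0, 0, 0.006, 0, 1.3, 0, 0, 0, 0, 0.009, 0, 1.9, 0, 0, 0, 0, 0.012, 0, 2.6, 0, 0, 0, 0, 0.015, 0, 3.2, 0, 0, 0, 0, 0.015, 0, 3.2, 0, 0, 0, 0, 0.015, 0, 3.2, 0, 0])

```text
t: 9.15
eef_pos: [0.4916, 0.0988, 0.1763]
tool_rot: [-0.002, 0.997, 0.025, 0.073]
contact_force: [-3.1, 0.4, -0.5]
gripper_width: 0.25
grasp_force: 60.3
```

```bash
python3 -c "
from h import *
follow(.216,[.042,.045,.048,.051,.055])"
```

```text
t 9.15 pos [0.4916 0.0988 0.1763] F [-3.085   0.3579 -0.4623] w 0.25
   [-0.0002  0.0002  0.0025] [0.   0.5  0.03]
   [-0.0003  0.0002  0.0055] [0.   1.14 0.03]
   [-0.0004  0.0002  0.0086] [0.   1.78 0.03]
   [-0.0005  0.0003  0.0116] [0.   2.42 0.03]
   [-0.0005  0.0003  0.0157] [0.   3.28 0.03]
```

>>> arm_command(commands=[-0.001, 0, 0.001, 0, 0.3, 0, 0, -0.001, 0, 0.003, 0, 0.6, 0, 0, -0.001, 0, 0.004, 0, 0.9, 0, 0, -0.001, 0, 0.004, 0, 0.9, 0, 0])

```text
t: 9.55
eef_pos: [0.4917, 0.0988, 0.1724]
tool_rot: [-0.002, 0.996, 0.025, 0.082]
contact_force: [1.1, -0.1, 0.2]
gripper_width: 0.256
grasp_force: 60.4
```

>>> arm_command(commands=[0, 0, 0, 0, 0, 0, 0])

```text
t: 9.65
eef_pos: [0.4917, 0.0988, 0.1725]
tool_rot: [-0.002, 0.996, 0.025, 0.081]
contact_force: [0.7, 0.5, 0.5]
gripper_width: 0.26
grasp_force: 60.4
```

>>> arm_command(commands=[0, 0, 0, 0, 0, 0, 0])

```text
t: 9.75
eef_pos: [0.4917, 0.0988, 0.1725]
tool_rot: [-0.002, 0.996, 0.025, 0.081]
contact_force: [1.5, -0.2, -0.0]
gripper_width: 0.254
grasp_force: 60.4
```

```bash
cat >> h.py <<'E'
def avg(n=16):
    from station import read_camera
    A=[]
    for i in range(n): read_camera("wrist");o=get_obs();A.append(np.r_[o["contact_force"],o["torque"]])
    A=np.array(A);print("t",o["t"],"mean",A.mean(0),"sd",A.std(0)[:3]);return A.mean(0)
E
python3 -c "
from h import *
avg()"
```

```text
t 10.55 mean [ 1.7803  0.1762  0.3287 -0.0565 -0.2441  0.0112] sd [0.628  0.625  0.7122]
```

>>> arm_command(commands=[0.0002, 0, -0.001, 0, -0.2, 0, 0, 0.0005, 0, -0.002, 0, -0.4, 0, 0, 0.0005, 0, -0.003, 0, -0.6, 0, 0, 0.0005, 0, -0.003, 0, -0.6, 0, 0], force=20)

```text
t: 10.95
eef_pos: [0.4909, 0.0988, 0.1752]
tool_rot: [-0.002, 0.997, 0.025, 0.075]
contact_force: [0.6, 0.1, 0.3]
gripper_width: 0.253
grasp_force: 60.3
```

```bash
python3 -c "
from h import *
avg(14);print(get_obs()['eef_pos'],get_obs()['grasp_force'])"
```

```text
t 11.65 mean [-0.4879  0.6055 -0.2008  0.0597  0.31    0.0115] sd [0.5308 0.4204 0.3837]
[0.4911 0.0987 0.1752] 60.35472564864904
```

>>> arm_command(commands=[0, 0, 0.001, 0, 0.2, 0, 0, 0, 0, 0.001, 0, 0.2, 0, 0.22, 0, 0, 0.001, 0, 0.2, 0, 0.26, 0, 0, 0.001, 0, 0.2, 0, 0.28, 0, 0, 0.001, 0, 0.2, 0, 0.3, 0, 0, 0.001, 0, 0.2, 0, 0.34, 0, 0, 0.001, 0, 0.2, 0, 0.4, 0, 0, 0.001, 0, 0.2, 0, 0.45])

```text
t: 12.45
eef_pos: [0.4917, 0.0987, 0.1745]
tool_rot: [-0.002, 0.997, 0.025, 0.078]
contact_force: [-1.3, 0.0, -0.4]
gripper_width: 0.449
grasp_force: 0.0
```

>>> arm_command(commands=[0, 0, 0, 0, 0, 0, 0.5, 0, 0, 0, 0, 0, 0, 0.5])

```text
t: 12.65
eef_pos: [0.4916, 0.0988, 0.1744]
tool_rot: [-0.002, 0.997, 0.025, 0.078]
contact_force: [0.3, 0.1, 0.1]
gripper_width: 0.498
grasp_force: 0.0
```

```bash
python3 - <<'E'
from h import *
from station import read_camera
can=np.zeros((500,800,3),np.uint8)
for i in range(4): 
    c=read_camera('wrist');print(blobs(c['img'],(0,150,60),(8,255,255),300))
s=read_camera('scene')
can[:,:500]=cv2.resize(c['img'][0:330,90:420],(500,500));can[:300,500:]=cv2.resize(s['img'][130:190,275:335],(300,300),interpolation=3)
cv2.imwrite('pics/w5.png',can[:,:,::-1]);go([((.49,.0986,.30),.05,0.14)])
E
```

```text
[(array([256.6, 261.8]), [234, 231, 44, 63, 1615]), (array([ 16.4, 368.3]), [4, 353, 38, 31, 341])]
[(array([256.5, 261.3]), [234, 231, 44, 60, 1584]), (array([ 16.2, 368.6]), [4, 354, 37, 30, 335])]
[(array([256.4, 260.9]), [234, 230, 44, 63, 1592]), (array([ 15.7, 368.7]), [4, 355, 35, 29, 331])]
[(array([256.3, 260.5]), [234, 230, 43, 61, 1557]), (array([ 16.5, 368.2]), [4, 354, 37, 30, 347])]
t 12.9 pos [0.4915 0.0988 0.1743] F [-0.0413  0.6026 -0.1121] w 0.496
   [ 0.018   0.0001 -0.1244] [-0.   -0.88  0.03]
```

View pics/w5.png

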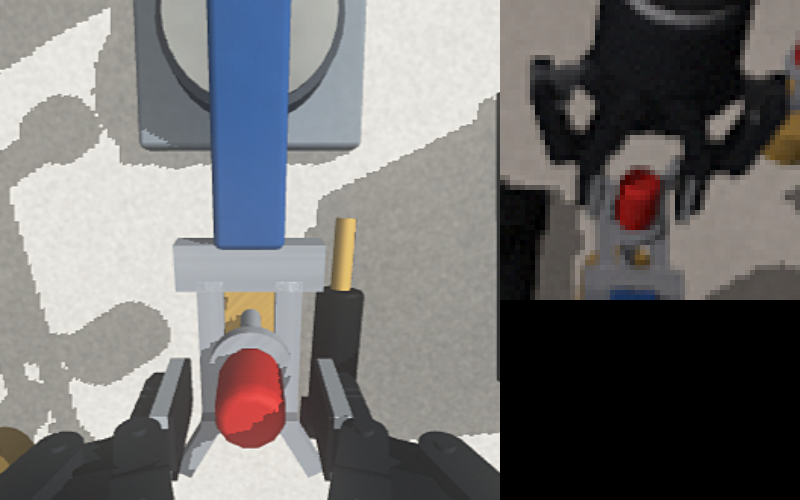

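The weight hangs in the fork: the flange lies on the prongs at canvas (250,345) behind the lips, both fingers are clear, and it has settled.

>>> arm_command(commands=[0, 0, -0.005, 0, 0, 0, 0.5, 0, 0, -0.015, 0, 0, 0, 0.5, 0, 0, -0.03, 0, 0, 0, 0.5, 0, 0, -0.055, 0, 0, 0, 0.5, 0, 0, -0.085, 0, 0, 0, 0.5, 0.02, 0, -0.12, 0, -4, 0, 0.5, 0.02, 0, -0.155, 0, -9, 0, 0.5, 0.02, 0, -0.155, 0, -9, 0, 0.5])

```text
t: 13.7
eef_pos: [0.4905, 0.0995, 0.3362]
tool_rot: [-0.001, 1.0, 0.025, 0.003]
contact_force: [0.3, -0.4, -0.3]
gripper_width: 0.5
grasp_force: 0.0
```

```bash
python3 - <<'E'
from h import *
from station import read_camera
import pickle
S=read_camera('scene');T=read_camera('top');W=read_camera('wrist')
pickle.dump((S,T,W),open('g.pkl','wb'))
for n,c in (('S',S),('T',T)):
    print(n,'red',blobs(c['img'],(0,150,60),(8,255,255),20));print('g',blobs(c['img'],(50,120,60),(80,255,255),20))
    h=cv2.cvtColor(c['img'],cv2.COLOR_RGB2HSV);x0=(150,240) if n=='S' else (262,335)
    m=cv2.inRange(h,(0,0,190),(180,40,255));nn,l,s,ce=cv2.connectedComponentsWithStats(m)
    print('white',[(ce[i].round(1),s[i][4]) for i in range(1,nn) if 20<s[i][4]<150 and x0[0]<ce[i][0]<x0[1]])
go([((.47,-.05,.33),.05,0),((.5,-.16,.33),.05,0)])
E
```

```text
S red [(array([384.5, 135.7]), [381, 131, 9, 10, 60]), (array([337.5, 138.6]), [334, 134, 8, 10, 59]), (array([361.9, 151.1]), [358, 146, 9, 11, 66]), (array([199.8, 167.6]), [197, 165, 7, 6, 32]), (array([302. , 169.4]), [298, 164, 9, 12, 81]), (array([144.7, 178.2]), [139, 174, 13, 9, 75])]
g [(array([222. , 209.9]), [217, 205, 11, 10, 83])]
white []
T red [(array([300.5, 192.9]), [298, 190, 6, 7, 35]), (array([357.1, 216.5]), [352, 213, 12, 8, 57]), (array([160.7, 255.5]), [158, 253, 7, 6, 34]), (array([183.2, 267.4]), [180, 265, 7, 6, 32]), (array([138.3, 276.6]), [135, 274, 8, 6, 36])]
g [(array([279.4, 176.7]), [276, 173, 8, 8, 53])]
white [(array([316.2, 232.7]), np.int32(67))]
t 13.85 pos [0.4868 0.0986 0.3303] F [-0.5936 -0.1759 -0.1448] w 0.5
   [-0.0243  0.1475  0.0004] [0.   0.08 0.04]
   [0.0001 0.2589 0.0003] [0.   0.08 0.04]
```

```bash
python3 - <<'E'
from h import *;import pickle
S,T,W=pickle.load(open('g.pkl','rb'))
g=plane(T,279.4,176.7,.126);gs=plane(S,222,209.9,.126)
h=lambda u,v:((u+.5)/1.5-.5,(v+.5)/1.5-.5)
w=plane(T,*h(468,258),.126);ws=plane(S,*h(274,316.5),.126)
print(g,gs,w,ws)
for a,b in((g,w),(gs,ws)):
    d=a-b;print("sep",np.hypot(*d[:2]),"yaw",np.arctan2(-d[0],d[1]))
# box blue mask hull min rect in top, at z=.125 plane
hsv=cv2.cvtColor(T['img'],cv2.COLOR_RGB2HSV);m=cv2.inRange(hsv,(105,150,50),(125,255,255));m[:,:262]=0
cs=max(cv2.findContours(m,0,2)[0],key=cv2.contourArea)
P=np.array([plane(T,*p[0],.125)[:2] for p in cs],np.float32)
print(cv2.minAreaRect(P))
print("screws",[plane(T,*h(*p),.126)[:2] for p in((408,261),(477,251),(419,339),(489,329))])
# boot black
m=cv2.inRange(hsv,(0,0,0),(180,255,45));m[:,:265]=0;m[:,335:]=0;m[:160]=0;m[235:]=0
for b in cv2.findContours(m,0,2)[0]:
    if cv2.contourArea(b)>200: e=cv2.minEnclosingCircle(b);print(e,plane(T,*e[0],.135))
print(tri(S,(199.8,167.6),T,(300.5,192.9)))
E
```

```text
[ 0.6143 -0.1112  0.126 ] [ 0.6139 -0.1104  0.126 ] [ 0.6315 -0.2209  0.126 ] [ 0.6311 -0.219   0.126 ]
sep 0.11106754355411637 yaw 0.1557449241930558
sep 0.10997730418696174 yaw 0.15762649530472458
((0.5454639792442322, -0.1740851104259491), (0.19495020806789398, 0.17478908598423004), 8.449838638305664)
screws [array([ 0.6239, -0.0855]), array([ 0.6476, -0.2413]), array([ 0.4485, -0.1107]), array([ 0.4718, -0.2674])]
((298.4936218261719, 196.53822326660156), 17.71435546875) [ 0.5467 -0.1749  0.135 ]
(array([ 0.5504, -0.1727,  0.235 ]), np.float64(0.0003096410721138613))
```

```bash
cat >> h.py <<'E'
O=np.array([.5465,-.175]);YB=.15
def box(x,y,z): c,s=np.cos(YB),np.sin(YB); return (O[0]+c*x-s*y,O[1]+s*x+c*y,z)
def inbox(p): c,s=np.cos(YB),np.sin(YB);d=np.array(p)[:2]-O; return np.array([c*d[0]+s*d[1],-s*d[0]+c*d[1],p[2]])
E
python3 -c "
from h import *
go([(box(.004,-.055,.33),YB,0)])"
```

```text
t 13.85 pos [0.4868 0.0986 0.3303] F [-0.5936 -0.1759 -0.1448] w 0.5
   [0.0552 0.3306 0.0003] [-0.    0.08 -5.69]
```

>>> arm_command(commands=[0.005, 0.04, 0, 0, 0, 0, 0.2, 0.01, 0.085, 0, 0, 0, -2, 0, 0.02, 0.13, 0, 0, 0, -4, 0, 0.03, 0.175, 0, 0, 0, -5.7, 0, 0.04, 0.22, 0, 0, 0, -5.7, 0, 0.05, 0.265, 0, 0, 0, -5.7, 0, 0.055, 0.31, 0, 0, 0, -5.7, 0, 0.055, 0.33, 0, 0, 0, -5.7, 0])

```text
t: 14.65
eef_pos: [0.5573, -0.233, 0.3285]
tool_rot: [0.0, 0.997, 0.072, -0.002]
contact_force: [-0.6, 0.4, 0.3]
gripper_width: 0.002
grasp_force: 0.0
```

>>> arm_command(commands=[0, 0, 0.04, 0, 0, 0, 0, 0, 0, 0.08, 0, 0, 0, 0, 0, 0, 0.115, 0, 0, 0, 0, 0, 0, 0.13, 0, 0, 0, 0, 0, 0, 0.13, 0, 0, 0, 0])

```text
t: 15.15
eef_pos: [0.5565, -0.2274, 0.1978]
tool_rot: [-0.001, 0.997, 0.075, -0.003]
contact_force: [-0.1, 0.1, 1.0]
gripper_width: -0.003
grasp_force: 0.0
```

```bash
python3 - <<'E'
from h import *
from station import read_camera
import pickle
o=get_obs();go([(box(.004,-.03,.2),YB,0)]);print(inbox(o['eef_pos']))
avg(10)
S=read_camera('scene');W=read_camera('wrist');can=np.zeros((500,800,3),np.uint8)
can[:300,:400]=cv2.resize(W['img'],(400,300));can[:500,400:]=cv2.resize(S['img'][140:240,160:240],(400,500),interpolation=3)
cv2.imwrite('pics/k1.png',can[:,:,::-1])
E
```

```text
t 15.15 pos [ 0.5565 -0.2274  0.1978] F [-0.0999  0.149   0.9501] w -0.003
   [ 0.002  -0.0233 -0.0022] [-0.16  0.38  0.03]
[ 0.002  -0.0533  0.1978]
t 15.65 mean [ 0.1538 -0.1972  0.3202 -0.0095  0.0075  0.0035] sd [0.4566 0.5542 0.6392]
```

View pics/k1.png

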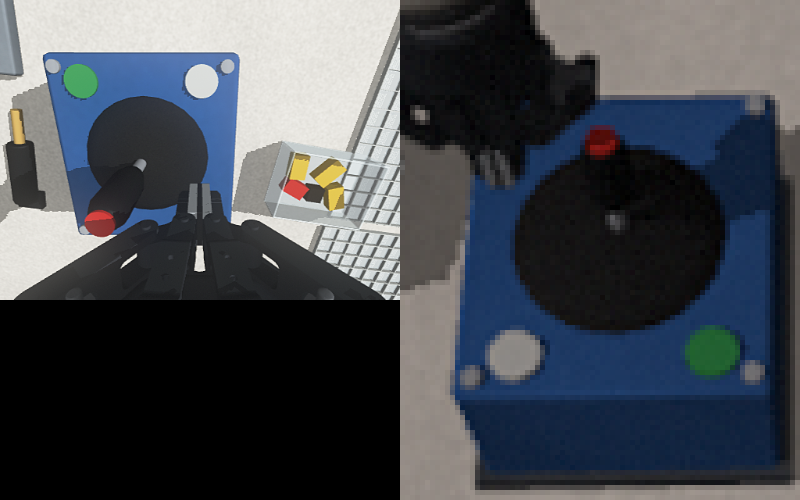

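The shut fingers stand just right of the knob, at wrist (200,200) with the knob at (120,195). The green dot is on the left, at (80,82).

>>> arm_command(commands=[0.002, -0.006, 0, 0, 0, 0, 0, 0.002, -0.012, 0, 0, 0, 0, 0, 0.002, -0.017, 0, 0, 0, 0, 0, 0.002, -0.021, 0, 0, 0, 0, 0, 0.002, -0.025, 0, 0, 0, 0, 0, 0.002, -0.029, 0, 0, 0, 0, 0])

```text
t: 16.35
eef_pos: [0.5562, -0.1989, 0.2005]
tool_rot: [0.0, 0.997, 0.075, -0.001]
contact_force: [-0.0, 0.0, -0.4]
gripper_width: 0.001
grasp_force: 0.0
```

>>> arm_command(commands=[0, -0.003, 0, 0, 0, 0, 0, 0, -0.006, 0, 0, 0, 0, 0, 0, -0.009, 0, 0, 0, 0, 0, 0, -0.012, 0, 0, 0, 0, 0])

```text
t: 16.75
eef_pos: [0.5545, -0.1876, 0.2006]
tool_rot: [0.0, 0.997, 0.075, -0.001]
contact_force: [0.2, -1.7, 0.9]
gripper_width: 0.003
grasp_force: 0.9
```

>>> arm_command(commands=[0, -0.003, 0, 0, 0, 0, 0, 0, -0.006, 0, 0, 0, 0, 0, 0, -0.009, 0, 0, 0, 0, 0])

```text
t: 17.05
eef_pos: [0.553, -0.1782, 0.2004]
tool_rot: [-0.0, 0.997, 0.075, -0.001]
contact_force: [-0.5, -1.5, -0.2]
gripper_width: 0.003
grasp_force: 0.9
```

>>> arm_command(commands=[0, -0.0015, 0, 0, 0, 0, 0, 0, -0.003, 0, 0, 0, 0, 0, 0, -0.0045, 0, 0, 0, 0, 0])

```text
t: 17.35
eef_pos: [0.5523, -0.174, 0.2003]
tool_rot: [-0.0, 0.997, 0.075, -0.001]
contact_force: [0.6, -0.8, -0.0]
gripper_width: 0.001
grasp_force: 0.8
```

>>> arm_command(commands=[0, -0.0015, 0, 0, 0, 0, 0, 0, -0.003, 0, 0, 0, 0, 0, 0, -0.0045, 0, 0, 0, 0, 0])

```text
t: 17.65
eef_pos: [0.5517, -0.1695, 0.2004]
tool_rot: [-0.0, 0.997, 0.075, -0.001]
contact_force: [0.3, -2.4, -0.7]
gripper_width: 0.0
grasp_force: 0.8
```

>>> arm_command(commands=[0, -0.0015, 0, 0, 0, 0, 0, 0, -0.003, 0, 0, 0, 0, 0, 0, -0.0045, 0, 0, 0, 0, 0])

```text
t: 17.95
eef_pos: [0.551, -0.165, 0.2005]
tool_rot: [-0.0, 0.997, 0.075, -0.001]
contact_force: [0.1, -1.6, -0.5]
gripper_width: -0.002
grasp_force: 0.8
```

>>> arm_command(commands=[0, -0.001, 0, 0, 0, 0, 0, 0, -0.002, 0, 0, 0, 0, 0])

```text
t: 18.15
eef_pos: [0.5508, -0.1631, 0.2005]
tool_rot: [-0.0, 0.997, 0.075, -0.001]
contact_force: [-0.2, -2.1, -1.0]
gripper_width: -0.002
grasp_force: 0.8
```

>>> arm_command(commands=[0, -0.001, 0, 0, 0, 0, 0, 0, -0.002, 0, 0, 0, 0, 0])

```text
t: 18.35
eef_pos: [0.5505, -0.1611, 0.2005]
tool_rot: [-0.0, 0.997, 0.075, -0.001]
contact_force: [-0.5, -1.1, -0.7]
gripper_width: 0.004
grasp_force: 0.8
```

```bash
python3 -c "
from h import *
avg(5);o=get_obs();print(inbox(o['eef_pos']))"
```

```text
t 18.6 mean [-0.0497 -0.9005 -0.4762 -0.3124 -0.0237 -0.0049] sd [0.4289 0.436  0.2684]
[0.006  0.0131 0.2005]
```

>>> arm_command(commands=[0, -0.001, 0, 0, 0, 0, 0, 0, -0.002, 0, 0, 0, 0, 0])

```text
t: 18.8
eef_pos: [0.5502, -0.1592, 0.2004]
tool_rot: [0.0, 0.997, 0.075, -0.001]
contact_force: [0.4, -0.8, -0.2]
gripper_width: 0.001
grasp_force: 0.7
```

>>> arm_command(commands=[0, -0.001, 0, 0, 0, 0, 0, 0, -0.002, 0, 0, 0, 0, 0])

```text
t: 19.0
eef_pos: [0.5499, -0.1571, 0.2005]
tool_rot: [-0.0, 0.997, 0.075, -0.001]
contact_force: [0.3, -1.9, -0.7]
gripper_width: 0.002
grasp_force: 0.7
```

>>> arm_command(commands=[0, -0.001, 0, 0, 0, 0, 0, 0, -0.002, 0, 0, 0, 0, 0])

```text
t: 19.2
eef_pos: [0.5496, -0.1552, 0.2005]
tool_rot: [-0.0, 0.997, 0.075, -0.001]
contact_force: [-0.8, -1.9, -0.9]
gripper_width: -0.001
grasp_force: 0.7
```

>>> arm_command(commands=[0, -0.001, 0, 0, 0, 0, 0, 0, -0.002, 0, 0, 0, 0, 0])

```text
t: 19.4
eef_pos: [0.5493, -0.1532, 0.2005]
tool_rot: [-0.0, 0.997, 0.075, -0.001]
contact_force: [-0.5, -1.6, 0.4]
gripper_width: -0.0
grasp_force: 0.7
```

>>> arm_command(commands=[0, -0.001, 0, 0, 0, 0, 0, 0, -0.002, 0, 0, 0, 0, 0])

```text
t: 19.6
eef_pos: [0.549, -0.1512, 0.2005]
tool_rot: [-0.0, 0.997, 0.075, -0.001]
contact_force: [0.2, -1.9, -1.2]
gripper_width: 0.001
grasp_force: 0.7
```

>>> arm_command(commands=[0, -0.001, 0, 0, 0, 0, 0, 0, -0.002, 0, 0, 0, 0, 0])

```text
t: 19.8
eef_pos: [0.5487, -0.1492, 0.2005]
tool_rot: [-0.0, 0.997, 0.075, -0.001]
contact_force: [0.2, -1.9, 0.0]
gripper_width: -0.003
grasp_force: 0.7
```

>>> arm_command(commands=[0, -0.001, 0, 0, 0, 0, 0, 0, -0.002, 0, 0, 0, 0, 0])

```text
t: 20.0
eef_pos: [0.5484, -0.1473, 0.2005]
tool_rot: [0.0, 0.997, 0.075, -0.001]
contact_force: [1.0, -1.6, -0.6]
gripper_width: 0.001
grasp_force: 0.7
```

>>> arm_command(commands=[0, -0.001, 0, 0, 0, 0, 0, 0, -0.002, 0, 0, 0, 0, 0])

```text
t: 20.2
eef_pos: [0.5481, -0.1454, 0.2005]
tool_rot: [0.0, 0.997, 0.075, -0.001]
contact_force: [0.4, -2.0, -1.1]
gripper_width: -0.003
grasp_force: 1.2
```

>>> arm_command(commands=[0, -0.001, 0, 0, 0, 0, 0, 0, -0.002, 0, 0, 0, 0, 0])

```text
t: 20.4
eef_pos: [0.5479, -0.1445, 0.2004]
tool_rot: [0.001, 0.997, 0.075, -0.001]
contact_force: [2.2, -5.9, -3.0]
gripper_width: 0.002
grasp_force: 2.7
```

>>> arm_command(commands=[0, -0.001, 0, 0, 0, 0, 0])

```text
t: 20.5
eef_pos: [0.5477, -0.1442, 0.2004]
tool_rot: [0.001, 0.997, 0.074, -0.001]
contact_force: [1.5, -7.3, -3.1]
gripper_width: -0.0
grasp_force: 3.5
```

```bash
python3 - <<'E'
from h import *;from station import read_camera
avg(5);o=get_obs();print(inbox(o['eef_pos']),o['eef_pos'])
S=read_camera('scene')
b=blobs(S['img'],(0,150,60),(8,255,255),15);print([x for x in b if x[0][0]<260])
E
```

```text
t 20.75 mean [ 1.9703 -6.6923 -2.7103 -1.4509 -0.3559  0.0034] sd [0.2629 0.6196 0.4407]
[0.0059 0.0302 0.2005] [ 0.5478 -0.1443  0.2005]
[(array([144.7, 178.2]), [139, 174, 13, 9, 75])]
```

```bash
python3 -c "
from h import *
go([(box(.006,.015,.2),YB,0),(box(.006,.01,.285),YB,0),(box(-.045,.053,.285),YB,0),(box(-.045,.053,.192),YB,0)])"
```

```text
t 20.8 pos [ 0.5478 -0.1443  0.2004] F [ 1.4626 -6.5235 -2.9039] w 0.002
   [0.0002 0.0152 0.0005] [ 0.11  0.08 -0.09]
   [ 0.0001  0.0203 -0.0845] [ 0.11  0.08 -0.09]
   [-0.051  -0.0226 -0.0845] [ 0.11  0.08 -0.09]
   [-0.0509 -0.0228  0.0085] [ 0.11  0.08 -0.09]
```

>>> arm_command(commands=[0, 0.008, 0, 0, 0, 0, 0, 0, 0.018, 0, 0, 0, 0, 0, 0, 0.02, -0.04, 0, 0, 0, 0, 0, 0.02, -0.085, 0, 0, 0, 0, -0.03, 0.0, -0.085, 0, 0, 0, 0, -0.051, -0.021, -0.085, 0, 0, 0, 0, -0.051, -0.0225, -0.085, 0, 0, 0, 0, -0.051, -0.0225, -0.085, 0, 0, 0, 0])

```text
t: 21.6
eef_pos: [0.4941, -0.1275, 0.286]
tool_rot: [-0.0, 0.997, 0.075, -0.0]
contact_force: [0.8, 0.2, 0.0]
gripper_width: -0.002
grasp_force: 0.0
```

```bash
python3 - <<'E'
from h import *;from station import read_camera
T=read_camera('top');S=read_camera('scene');W=read_camera('wrist')
print(inbox(get_obs()['eef_pos']))
for c in(T,S,W):print([x for x in blobs(c['img'],(0,120,50),(8,255,255),8)])
can=np.zeros((500,800,3),np.uint8)
can[:300,:400]=cv2.resize(W['img'],(400,300));can[:500,400:]=cv2.resize(S['img'][140:240,160:240],(400,500),interpolation=3)
cv2.imwrite('pics/k2.png',can[:,:,::-1])
import pickle;pickle.dump((T,S,W),open('k.pkl','wb'))
E
```

```text
[-0.0443  0.0539  0.2854]
[(array([215.6, 213.4]), [212, 210, 8, 8, 42]), (array([357.2, 216.6]), [352, 213, 12, 8, 65]), (array([160.6, 255.6]), [157, 253, 8, 7, 41]), (array([183. , 267.2]), [180, 264, 7, 7, 35]), (array([138.5, 276.8]), [135, 274, 8, 7, 46])]
[(array([384.7, 135.5]), [380, 131, 10, 10, 71]), (array([337.8, 138.9]), [334, 134, 8, 11, 57]), (array([362. , 151.1]), [358, 146, 9, 11, 74]), (array([302.1, 169.4]), [298, 164, 9, 12, 87]), (array([221.5, 169.3]), [219, 167, 6, 6, 30]), (array([144.8, 178.1]), [139, 174, 13, 9, 79])]
[(array([248.2, 141.3]), [236, 129, 25, 26, 496]), (array([  7.5, 155.3]), [0, 142, 19, 30, 427]), (array([434.8, 184.1]), [423, 172, 26, 25, 357])]
```

View pics/k2.png

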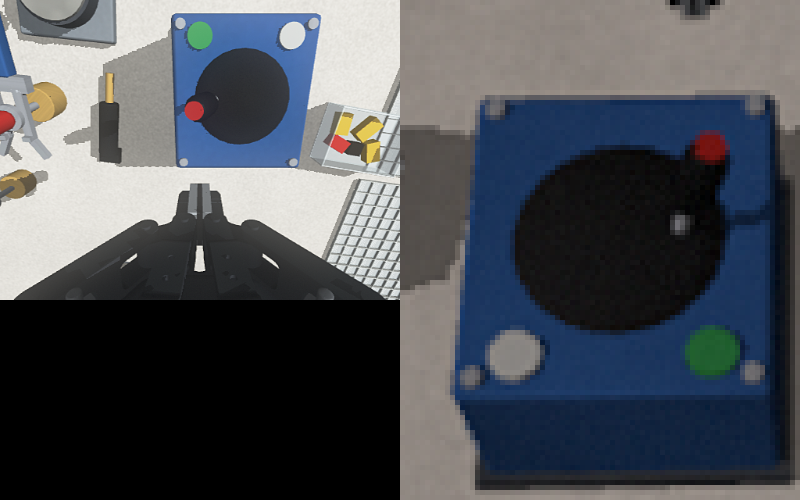

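The lever leans left, with the red cap at wrist (194,110) and scene crop (710,147). The fingers are behind it, and the weight still hangs at left.

```bash
python3 - <<'E'
from h import *;import pickle
T,S,W=pickle.load(open('k.pkl','rb'))
p,e=tri(S,(221.5,169.3),W,(248.2,141.3));b=inbox(p);print(p,e,b,np.arctan2(b[1],b[2]),np.arctan2(b[0],b[2]))
y=b[1]*.205/.234;go([(box(-.042,y,.192),YB,0),(box(-.022,y,.192),YB,0)])
E
```

```text
[ 0.5422 -0.117   0.2252] 0.00011712987801044345 [0.0044 0.058  0.2252] 0.252189588045604 0.019472573931066023
t 21.75 pos [ 0.4947 -0.1284  0.2854] F [-0.4668  0.2317  0.824 ] w -0.001
   [0.0024 0.0031 0.0934] [-0.02  0.09 -0.04]
   [0.0224 0.003  0.0934] [-0.02  0.09 -0.04]
```

>>> arm_command(commands=[0.002, 0.003, 0.04, 0, 0, 0, 0, 0.002, 0.003, 0.08, 0, 0, 0, 0, 0.002, 0.003, 0.093, 0, 0, 0, 0, 0.007, 0.003, 0.093, 0, 0, 0, 0, 0.013, 0.003, 0.093, 0, 0, 0, 0, 0.017, 0.003, 0.093, 0, 0, 0, 0, 0.021, 0.003, 0.093, 0, 0, 0, 0])

```text
t: 22.45
eef_pos: [0.5168, -0.1276, 0.1941]
tool_rot: [0.0, 0.997, 0.075, 0.001]
contact_force: [-0.2, 0.1, -0.3]
gripper_width: 0.001
grasp_force: 0.0
```

>>> arm_command(commands=[0.003, 0, 0, 0, 0, 0, 0, 0.006, 0, 0, 0, 0, 0, 0, 0.009, 0, 0, 0, 0, 0, 0])

```text
t: 22.75
eef_pos: [0.5236, -0.1264, 0.1927]
tool_rot: [0.0, 0.997, 0.075, -0.001]
contact_force: [-2.5, -0.4, 1.9]
gripper_width: 0.001
grasp_force: 1.5
```

>>> arm_command(commands=[0.002, 0, 0, 0, 0, 0, 0, 0.004, 0, 0, 0, 0, 0, 0, 0.006, 0, 0, 0, 0, 0, 0])

```text
t: 23.05
eef_pos: [0.5297, -0.1254, 0.1924]
tool_rot: [-0.0, 0.997, 0.075, -0.001]
contact_force: [-3.1, 0.9, 1.7]
gripper_width: 0.001
grasp_force: 1.5
```

>>> arm_command(commands=[0.002, 0, 0, 0, 0, 0, 0, 0.004, 0, 0, 0, 0, 0, 0])

```text
t: 23.25
eef_pos: [0.5339, -0.1247, 0.1924]
tool_rot: [-0.0, 0.997, 0.075, -0.001]
contact_force: [-2.8, 0.3, 1.4]
gripper_width: 0.0
grasp_force: 1.5
```

>>> arm_command(commands=[0.002, 0, 0, 0, 0, 0, 0, 0.004, 0, 0, 0, 0, 0, 0])

```text
t: 23.45
eef_pos: [0.5379, -0.1242, 0.1924]
tool_rot: [-0.0, 0.997, 0.075, -0.001]
contact_force: [-2.8, -0.1, 1.7]
gripper_width: -0.004
grasp_force: 1.5
```

```bash
python3 - <<'E'
from h import *;from station import read_camera
S=read_camera('scene');W=read_camera('wrist');o=get_obs();print(inbox(o['eef_pos']))
s=[x for x in blobs(S['img'],(0,120,50),(8,255,255),8) if 190<x[0][0]<260]
w=blobs(W['img'],(0,120,50),(8,255,255),60);print(s,w)
avg(3)
for a in s:
  for b in w:
    p,e=tri(S,a[0],W,b[0])
    if e<.004:q=inbox(p);print(q,e,np.arctan2(q[1],q[2]),np.arctan2(q[0],q[2]))
E
```

```text
[-0.0007  0.0516  0.1924]
[(array([221.2, 174.8]), [218, 172, 7, 7, 39])] [(array([238.7, 239.1]), [219, 220, 40, 40, 1247]), (array([472.6, 243.5]), [460, 230, 28, 27, 394])]
t 23.7 mean [-2.1071 -0.1574  0.7216 -0.0196  0.3621 -0.0033] sd [0.4574 0.7682 0.3031]
[0.0243 0.0577 0.2291] 0.0011496910249032145 0.2467047181434189 0.10580332155121808
```

>>> arm_command(commands=[0.0025, 0, 0, 0, 0, 0, 0, 0.005, 0, 0, 0, 0, 0, 0, 0.0075, 0, 0, 0, 0, 0, 0, 0.01, 0, 0, 0, 0, 0, 0])

```text
t: 24.1
eef_pos: [0.5476, -0.1228, 0.1921]
tool_rot: [-0.0, 0.997, 0.075, -0.001]
contact_force: [-4.3, -0.6, -1.7]
gripper_width: 0.003
grasp_force: 1.4
```

>>> arm_command(commands=[0.002, 0, 0, 0, 0, 0, 0, 0.004, 0, 0, 0, 0, 0, 0, 0.006, 0, 0, 0, 0, 0, 0])

```text
t: 24.4
eef_pos: [0.5536, -0.1217, 0.1922]
tool_rot: [-0.0, 0.997, 0.075, -0.001]
contact_force: [-2.5, -0.9, -2.1]
gripper_width: 0.003
grasp_force: 1.3
```

>>> arm_command(commands=[0.002, 0, 0, 0, 0, 0, 0, 0.004, 0, 0, 0, 0, 0, 0])

```text
t: 24.6
eef_pos: [0.5577, -0.1211, 0.1924]
tool_rot: [-0.0, 0.997, 0.075, -0.001]
contact_force: [-2.5, -1.0, -1.5]
gripper_width: -0.001
grasp_force: 1.3
```

>>> arm_command(commands=[0.0015, 0, 0, 0, 0, 0, 0, 0.003, 0, 0, 0, 0, 0, 0])

```text
t: 24.8
eef_pos: [0.5607, -0.1207, 0.1924]
tool_rot: [-0.0, 0.997, 0.075, -0.001]
contact_force: [-2.4, -0.8, -0.4]
gripper_width: 0.0
grasp_force: 1.3
```

>>> arm_command(commands=[0.0015, 0, 0, 0, 0, 0, 0, 0.003, 0, 0, 0, 0, 0, 0])

```text
t: 25.0
eef_pos: [0.5636, -0.1203, 0.1924]
tool_rot: [-0.0, 0.997, 0.075, -0.001]
contact_force: [-2.9, -0.4, -1.1]
gripper_width: 0.002
grasp_force: 1.3
```

>>> arm_command(commands=[0.001, 0, 0, 0, 0, 0, 0, 0.002, 0, 0, 0, 0, 0, 0])

```text
t: 25.2
eef_pos: [0.5656, -0.1199, 0.1924]
tool_rot: [-0.0, 0.997, 0.075, -0.001]
contact_force: [-2.8, -0.7, -0.9]
gripper_width: 0.002
grasp_force: 1.3
```

>>> arm_command(commands=[0.001, 0, 0, 0, 0, 0, 0, 0.002, 0, 0, 0, 0, 0, 0])

```text
t: 25.4
eef_pos: [0.5675, -0.1197, 0.1924]
tool_rot: [-0.0, 0.997, 0.075, -0.001]
contact_force: [-3.7, -0.3, -1.7]
gripper_width: -0.001
grasp_force: 1.5
```

>>> arm_command(commands=[0.001, 0, 0, 0, 0, 0, 0, 0.002, 0, 0, 0, 0, 0, 0])

```text
t: 25.6
eef_pos: [0.5685, -0.1195, 0.1921]
tool_rot: [-0.0, 0.997, 0.075, -0.002]
contact_force: [-6.8, -0.4, 0.9]
gripper_width: 0.002
grasp_force: 3.6
```

>>> arm_command(commands=[0.001, 0, 0, 0, 0, 0, 0, 0.002, 0, 0, 0, 0, 0, 0])

```text
t: 25.8
eef_pos: [0.5691, -0.1195, 0.1919]
tool_rot: [-0.0, 0.997, 0.075, -0.003]
contact_force: [-11.4, -1.1, 3.6]
gripper_width: 0.004
grasp_force: 6.0
```

>>> arm_command(commands=[-0.006, 0, 0, 0, 0, 0, 0, -0.015, 0, 0, 0, 0, 0, 0, -0.035, 0, 0, 0, 0, 0, 0, -0.05, 0, -0.02, 0, 0, 0, 0, -0.055, 0, -0.06, 0, 0, 0, 0, -0.055, 0, -0.1, 0, 0, 0, 0, -0.055, 0, -0.12, 0, 0, 0, 0, -0.055, 0, -0.12, 0, 0, 0, 0])

```text
t: 26.6
eef_pos: [0.5197, -0.1273, 0.3169]
tool_rot: [0.001, 0.997, 0.075, 0.004]
contact_force: [0.3, 0.7, 0.0]
gripper_width: -0.0
grasp_force: 0.0
```

```bash
python3 - <<'E'
from h import *;from station import read_camera
S=read_camera('scene');W=read_camera('wrist');o=get_obs()
s=[x for x in blobs(S['img'],(0,120,50),(8,255,255),8)]
w=blobs(W['img'],(0,120,50),(8,255,255),60);print([x[0] for x in s])
for a in s:
  for b in w:
    p,e=tri(S,a[0],W,b[0])
    if e<.003:q=inbox(p);print(p,q,e,np.arctan2(q[1],q[2]),np.arctan2(q[0],q[2]))
can=np.zeros((400,800,3),np.uint8)
can[:300,:400]=cv2.resize(W['img'],(400,300));can[:400,400:]=cv2.resize(S['img'][130:250,150:350],(400,400)[:1]+(240,),interpolation=3) if 0 else cv2.resize(S['img'][130:270,180:320],(400,400),interpolation=3)
cv2.imwrite('pics/f.png',can[:,:,::-1])
E
```

```text
[array([385. , 135.7]), array([337.8, 138.9]), array([362. , 151.1]), array([302.1, 169.4]), array([144.8, 178.1]), array([220.9, 187.7])]
[0.4869 0.0985 0.1819] [-0.0181  0.2793  0.1819] 4.063633888157365e-05 0.9934353991700514 -0.09894591041738436
[ 0.4856 -0.3951  0.0207] [-0.0931 -0.2085  0.0207] 0.000816504598051301 -1.4720331876812238 -1.352367306650149
[ 0.5946 -0.1103  0.22  ] [0.0572 0.0567 0.22  ] 0.00071791556321937 0.25244375992512486 0.2542987529512891
```

View pics/f.png

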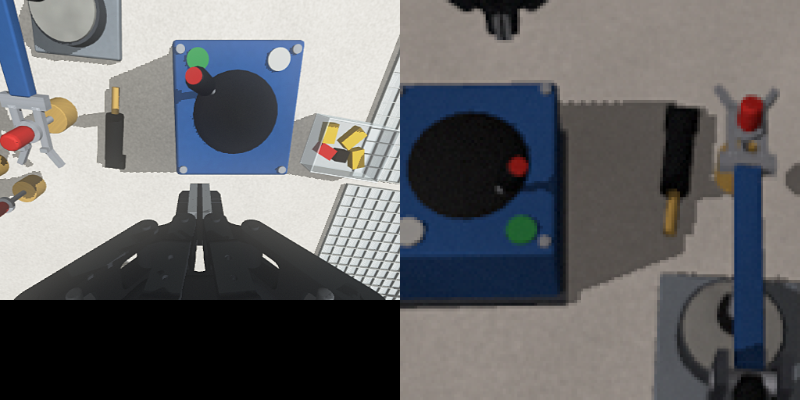

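The lever is at its forward stop beside the green dot, with the cap at wrist (194,76). The weight hangs settled, and the robot touches nothing.

```bash
python3 -c "
from station import hand_in
print(hand_in())"
```

```text
the job is handed in; nothing more can be done
None
```

The job is handed in after about 27 s of robot time: the weight hangs settled in the fork, the lever is against its felt stops in the green-dot forward gear, and I kept clear of the tub, jar and cutter.

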